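# Check gift tubes by weight and press them into the right holder

## Robot

A 7-joint arm with a two-finger parallel gripper is mounted at the origin on the work surface. World frame = base frame: x ahead of the robot, y to its left, z up, the work surface at z = 0. Lengths are in mm, angles in rad, forces in N, time in s.
With the tool pointing down it reaches from about 425 to 950 mm from the base axis. Payload 4.7 kg.
Tool frame: the origin (TCP) lies where the fingers leave the gripper's body, on its centre line; the fingertips stand 73 mm ahead of it and the grasp point (between the pads) lies 54 mm ahead of it (tips_ahead is the distance from the TCP to the fingertips, in mm); z points along the fingers, y is the line along which they close (so a half turn about z gives the same grasp; the last joint's range is limited). The gripper opens to 85 mm and grips with 20 to 120 N. Pads are 22 mm wide; open, the fingers measure 114 mm over their backs; the gripper's body (76 mm by 85 mm) begins 54 mm behind the grasp point. The pads swing forward as they close: fully open they stand 13 mm farther back than shut.
Start: joints at [-1.275, 0.469, -0.049, 1.532, 0.024, 1.141, -0.082], TCP at [215.366, 639.733, 303.935] pointing down, gripper open.
Joint ranges: [-2.59, 2.59], [-0.33, 1.99], [-1.39, 1.29], [0.1, 2.45], [-1.04, 4.18], [0.21, 1.99], [-2.66, 2.66]. Speed limits (rad/s): [2.57, 2.57, 3.14, 3.14, 3.14, 3.14, 3.14].

## Interface

Orientations are given as a unit quaternion [w, x, y, z].
In Python, from rig import * gives the robot as it stands.
- The arm moves only by the shell command python3 -m creep 'ROWS' [OPENING] [FORCE]. ROWS is JSON, a list of rows, each a list of 4 numbers: the shift along the tool's x, y, z in mm, then the turn about the tool's z in rad. In form: [[dx, dy, dz, turn], ...]. A call has 1 to 5 rows; each row shifts and turns the commanded pose from where the row before left it, along the tool's axes as they then stand; what a row does not reach is not made up. A row lasts 1/8 s, in which the tool goes at most 62.5 mm and 10.7 degrees, less where a joint would pass 70% of its speed; a pose out of reach is approached as far as the arm can. A call with a gripper value outside its range is refused whole. OPENING is the opening, from 0 (shut) to 1 (fully open), set as the call begins (- or left out, the last holds). The fingers move at their own pace and stop on an object; FORCE is the grip in N (left out, the last holds). Time passes only in rows, so rows that do not move let the fingers close. It gives the time, the measured TCP pose, the force, the opening and the grip force at its end, in the units of the state.
- get_obs(): the state, without advancing time (a new reading comes with each control period).
- grab_frame(name): name is "scene" or "top" or "wrist"; returns a dict with "frame" (420x560x3 uint8, blue, green, red), "depth" (420x560 float32, mm along the optical axis (not along the pixel's ray), 0 where there is no reading), "K" (3x3 intrinsics, pixels), "k1" (the pictures are not rectified: a ray, as slopes to the right and down, at radius r is drawn at 1 + k1 r^2 times it, then the intrinsics apply), "extrinsics" (4x4, takes a point from world to camera coordinates); the wrist camera has in their place "tool_from_camera" (4x4, takes a point from camera to tool coordinates, whose origin is the TCP and whose axes are the flange's). Camera axes: x right, y up, looking along -z (the intrinsics and any distortion apply to the point x, -y, -z); pixel columns grow to the right and rows downward; lengths in mm; the calibration is good to about 2 mm. A picture is of the moment at which its call begins: read the wrist's pose just before it.
- job_done(): hands the job in; it is judged then, once.
The state is a dict: "time": time; "qpos": joint angles; "joint_vel": joint speeds; "tau": joint torques, N m; "position": TCP position; "ee_rot": TCP orientation; "contact_force": force on the tool from outside, world axes, zero at the start; "wrist_torque": the same for the moment, N m; "gripper_width": finger opening in mm; "grip_force": force on a finger pad.
Only numpy, scipy, OpenCV 4.12 (cv2) and the standard library are available. Lean on these libraries where they do the work, as an engineer would, in place of code of your own. Each camera call takes 0.05 s, during which the arm holds its last target. There are 200 camera calls.

## Task

Two closed gift tubes on the packing bench look alike, but each may hold a full bottle, a drained bottle or no bottle at all: lift each one and judge it by its weight. Press the tube with a full bottle gently down into the holder on the square plate, one with a drained bottle into the holder on the round plate, one with no bottle into the holder on the oblong plate, until it clicks under the catches and stands upright on the floor of the holder, pushing no harder than about 35 N. Let go of both tubes, keep them upright all the way, and leave the bottles, stopper, tape and marker where they are.

Things in the scene. Friction and masses are not known exactly. Their poses are not given: they have to be found in the camera images.
- tube_a: closed upright gift tube of brown card, 52 mm diameter, 122 mm tall, flat steel lid (53 mm), wider steel foot: 64 mm diameter, 10 mm high, its lower 8 mm tapering to 58 mm at the underside. Origin at the centre of the underside, z up. Looks the same whatever it holds; the content is loose by 2 mm. Weight: see tube_b
- tube_b: same outside as tube_a. Whole weight of either tube: with a full bottle 0.59 kg (5.8 N), a drained bottle 0.33 kg (3.2 N), no bottle 0.10 kg (1 N), each within 8 percent; the two tubes never hold the same kind. Origin at the centre of the underside, z up
- square: holder fixed to the bench; its black plastic plate, 6 mm thick, is 112 mm square: for a tube with a full bottle. On it a round aluminium collar, 75 mm outside, bore 67 mm, straight for 28 mm then flaring to about 78 mm at its rim, 41 mm above the bench. Grey catch housings 30 mm high at its +y and -y sides. Origin on the axis at bench level, z up; where the holders stand is swapped about
- square_seat: round steel floor of the square holder; origin at the centre of its top, 8 mm above the bench: a seated tube has its origin here. Two sprung ball catches poke 4.5 mm into the bore at +y and -y, 17 mm above this floor: the foot meets them with its underside 19 mm up, must be pushed on with 5 N rising to 8 to 13 N (its weight included), and clicks under them 7 mm above the floor
- round: holder fixed to the bench; its black plastic plate, 6 mm thick, is a disc 116 mm across: for a tube with a drained bottle. On it a round aluminium collar, 75 mm outside, bore 67 mm, straight for 28 mm then flaring to about 78 mm at its rim, 41 mm above the bench. Grey catch housings 30 mm high at its +y and -y sides. Origin on the axis at bench level, z up; where the holders stand is swapped about
- round_seat: round steel floor of the round holder; origin at the centre of its top, 8 mm above the bench: a seated tube has its origin here. Two sprung ball catches poke 4.5 mm into the bore at +y and -y, 17 mm above this floor: the foot meets them with its underside 19 mm up, must be pushed on with 5 N rising to 8 to 13 N (its weight included), and clicks under them 7 mm above the floor
- oblong: holder fixed to the bench; its black plastic plate, 6 mm thick, is 80 mm (x) by 160 mm (y): for a tube with no bottle. On it a round aluminium collar, 75 mm outside, bore 67 mm, straight for 28 mm then flaring to about 78 mm at its rim, 41 mm above the bench. Grey catch housings 30 mm high at its +y and -y sides. Origin on the axis at bench level, z up; where the holders stand is swapped about
- oblong_seat: round steel floor of the oblong holder; origin at the centre of its top, 8 mm above the bench: a seated tube has its origin here. Two sprung ball catches poke 4.5 mm into the bore at +y and -y, 17 mm above this floor: the foot meets them with its underside 19 mm up, must be pushed on with 5 N rising to 8 to 13 N (its weight included), and clicks under them 7 mm above the floor
- bottle_l: bystander: dark green glass bottle with white cap, 54 mm diameter, 150 mm tall, standing; origin at the centre of its underside
- bottle_r: bystander: dark green glass bottle with white cap, 54 mm diameter, 150 mm tall, standing; origin at the centre of its underside
- stopper: bystander: white plastic stopper, 26 mm diameter, 22 mm high, standing between the tubes; origin at the centre of its underside
- tape_roll: bystander: roll of tape lying flat, 90 mm outside diameter, 24 mm high; origin at the centre of its underside
- marker: bystander: black marker pen lying on the bench, 14 mm diameter, 134 mm long along its x; origin at its underside, mid length

How it is judged (in metres and radians):
At the end, for the whole second after the job is handed in: Each tube is clicked down in the holder of its weight class: origin within 4 mm of the centre of the holder's floor, tilt under 0.08 rad, at rest, resting on that floor with over 4.5 N (square plate), 2.1 to 4.5 N (round plate) or under 2.1 N (oblong plate) (((distance between tube_a and square_seat below 0.004 m and angle between tube_a's own z axis and vertical below 0.08 rad and contact force between tube_a and square_seat above 4.5 N) or (distance between tube_a and round_seat below 0.004 m and angle between tube_a's own z axis and vertical below 0.08 rad and contact force between tube_a and round_seat between 2.1 and 4.5 N) or (distance between tube_a and oblong_seat below 0.004 m and angle between tube_a's own z axis and vertical below 0.08 rad and contact force between tube_a and oblong_seat below 2.1 N)) and ((distance between tube_b and square_seat below 0.004 m and angle between tube_b's own z axis and vertical below 0.08 rad and contact force between tube_b and square_seat above 4.5 N) or (distance between tube_b and round_seat below 0.004 m and angle between tube_b's own z axis and vertical below 0.08 rad and contact force between tube_b and round_seat between 2.1 and 4.5 N) or (distance between tube_b and oblong_seat below 0.004 m and angle between tube_b's own z axis and vertical below 0.08 rad and contact force between tube_b and oblong_seat below 2.1 N)) and linear speed of each of tube_a, tube_b below 0.02 m/s); the robot touches nothing.
It fails at once if a tube is pressed onto the floor of a holder with more than 40 N (contact force between any of tube_a, tube_b and square_seat above 40 N or contact force between any of tube_a, tube_b and round_seat above 40 N or contact force between any of tube_a, tube_b and oblong_seat above 40 N).
It fails at once if a tube is tipped by more than 0.6 rad (angle between any of tube_a, tube_b's own z axis and vertical above 0.6 rad).
It fails at once if a bystander is moved by more than 20 mm (distance of any of bottle_l, bottle_r, stopper, tape_roll, marker from where it was at the start of the episode above 0.02 m).
It also fails if it takes over 70 s, if anything falls off the work surface, if the arm or the gripper's body presses on something with over 40 N, if the wrist force passes 120 N, or if a joint passes its speed limit or range.

## Working session

There is one attempt and no reset: what is moved stays moved. The work goes in short steps, Python scripts to look and compute and a shell command to move; the robot and the scene stay as the last step left them, time stands still between calls to the robot, and variables do not carry over. Pictures are saved under pics/ and viewed, at most 10 in all, crops included, and the job is handed in when it is done.

```bash
mkdir -p pics; cat > h.py <<'E'
from rig import *
import numpy as np, cv2
def world(f,u,v,z=None):
    K=np.array(f["K"]);x=(u-K[0,2])/K[0,0];y=(v-K[1,2])/K[1,1];xd,yd=x,y
    for _ in range(20):
        s=1+f["k1"]*(x*x+y*y);x,y=xd/s,yd/s
    E=np.array(f["extrinsics"]);R=E[:3,:3];t=E[:3,3]
    d=R.T@np.array([x,-y,-1.]);o=-R.T@t
    D=float(f["depth"][int(round(v)),int(round(u))]) if z is None else (z-o[2])/d[2]
    return o+d*D
E
python3 - <<'E'
from h import *
print(get_obs())
for n in("top","scene"):
    f=grab_frame(n);cv2.imwrite(f"pics/{n}0.png",cv2.resize(f["frame"],(784,588)));np.save(n+".npy",f,allow_pickle=True)
    print(f["K"],f["k1"],f["extrinsics"])
E
```

```text
{'time': 0.0, 'qpos': array([-1.27490933,  0.46948528, -0.04862594,  1.53367303,  0.02409001,
        1.14099674, -0.08230254]), 'joint_vel': array([-0.0014804 ,  0.00171099, -0.0014791 ,  0.00070339, -0.00131082,
        0.00043502,  0.00070587]), 'tau': array([-6.71497237e-04, -5.10305393e+01, -4.67982469e-02, -2.37711561e+01,
        1.06863258e-02,  7.41553609e-03,  1.75329234e-06]), 'position': array([215.22501212, 639.31234919, 302.84066127]), 'ee_rot': array([-1.35771395e-04,  1.61654884e-01,  9.86846858e-01, -9.79237657e-04]), 'contact_force': array([1.05577815, 0.58868758, 0.69666572]), 'wrist_torque': array([ 0.02943138,  0.00043671, -0.02881305]), 'grip_force': 0.0, 'gripper_width': 85.44906304360208}
[[491.92533967   0.         275.38374572]
 [  0.         491.92533967 210.11546664]
 [  0.           0.           1.        ]] -0.11039853948344187 [[-1.13291378e-02 -9.99874833e-01  1.10439993e-02 -5.67490227e+00]
 [ 9.83251208e-01 -9.13022898e-03  1.82026651e-01 -5.45351693e+02]
 [-1.81903033e-01  1.29212306e-02  9.83231574e-01 -1.03373489e+03]
 [ 0.00000000e+00  0.00000000e+00  0.00000000e+00  1.00000000e+00]]
[[395.97590768   0.         279.94714436]
 [  0.         395.97590768 209.55262369]
 [  0.           0.           1.        ]] -0.0005132092999311172 [[ 6.96563835e-01  7.17475439e-01  5.27432799e-03 -4.01188058e+02]
 [-5.62399096e-01  5.41413112e-01  6.24963278e-01  2.79714785e+02]
 [ 4.45540211e-01 -4.38293095e-01  7.80636332e-01 -1.10781634e+03]
 [ 0.00000000e+00  0.00000000e+00  0.00000000e+00  1.00000000e+00]]
```

View pics/top0.png

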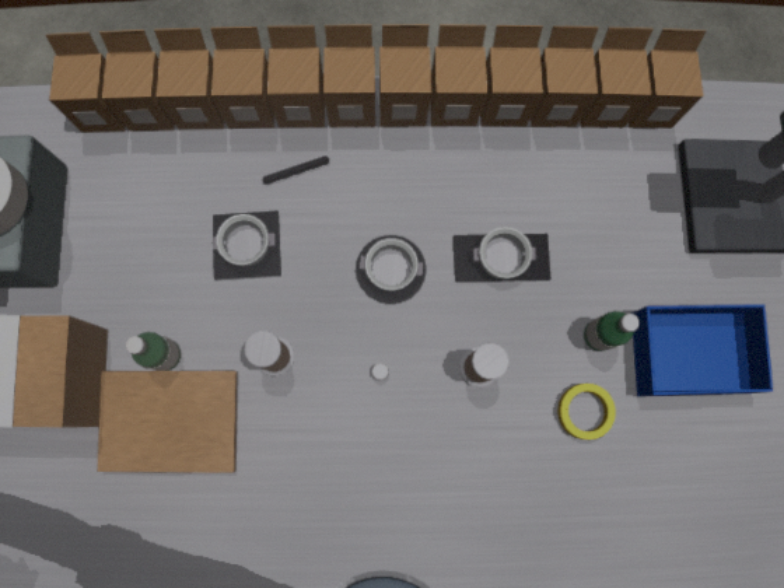

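View pics/scene0.png

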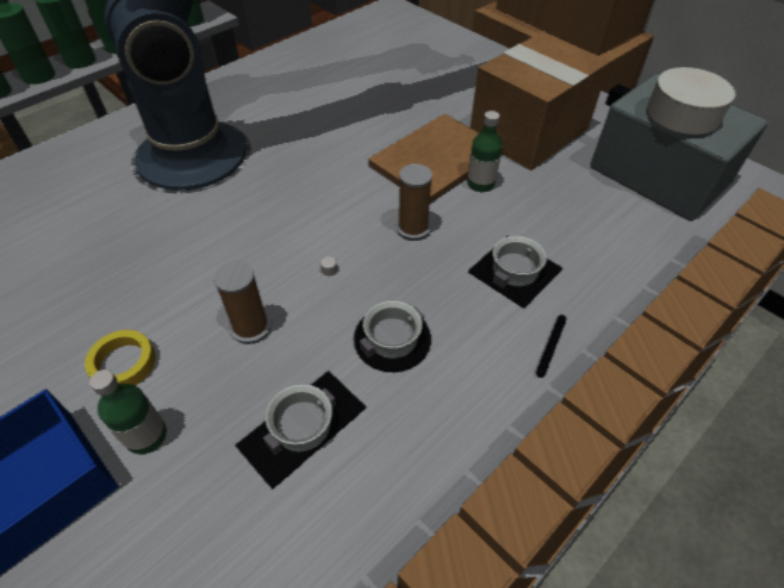

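The top view shows the lids at (264,349) and (489,361). The collar rims are at (243,240) on the square plate, (391,264) on the round and (505,252) on the oblong. The scene view agrees. Next I'll measure these from depth.

```bash
cat >> h.py <<'E'
def cloud(f):
    v,u=np.mgrid[0:420,0:560].astype(float);K=np.array(f["K"])
    xd=(u-K[0,2])/K[0,0];yd=(v-K[1,2])/K[1,1];x,y=xd,yd
    for _ in range(20):
        s=1+f["k1"]*(x*x+y*y);x,y=xd/s,yd/s
    D=f["depth"];P=np.stack([x*D,-y*D,-D],-1)
    E=np.array(f["extrinsics"]);W=(P-E[:3,3])@E[:3,:3]
    W[D<=0]=np.nan
    return W
def circ(P):
    # min enclosing circle of robust set
    c,r=cv2.minEnclosingCircle(P[:,:2].astype(np.float32));return np.round(c,1),round(r,1)
E
python3 - <<'E'
from h import *
for n,A in(("top",[(264,349,122),(489,361,122),(243,240,41),(391,264,41),(505,252,41),(379,372,22),(150,345,150),(629,322,150)]),):
    f=np.load(n+".npy",allow_pickle=True).item();W=cloud(f)
    print("bench z",np.nanmedian(W[300:330,200:330,2]))
    for u,v,z in A:
        g=world(f,u/1.4,v/1.4,z)
        m=(np.hypot(W[...,0]-g[0],W[...,1]-g[1])<60)&(abs(W[...,2]-z)<6)
        P=W[m];print((u,v,z),g.round(1),len(P),circ(P),P.mean(0).round(1))
f=np.load("scene.npy",allow_pickle=True).item();W=cloud(f)
for u,v,z in [(416,174,122),(236,275,122),(519,248,41),(393,320,41),(299,405,41)]:
    g=world(f,u/1.4,v/1.4,z)
    m=(np.hypot(W[...,0]-g[0],W[...,1]-g[1])<60)&(abs(W[...,2]-z)<6)
    P=W[m];print((u,v,z),g.round(1),len(P),circ(P),P.mean(0).round(1))
E
```

```text
bench z -0.1998239029802028
(264, 349, 122) [452.8 166.7 122. ] 512 (array([454.7, 170.5]), 26.7) [453.7 170.2 121.6]
(489, 361, 122) [ 432.1 -159.2  122. ] 504 (array([ 434. , -161.4]), 26.4) [ 433.2 -161.2  121.8]
(243, 240, 41) [638.1 217.9  41. ] 337 (array([640. , 219.8]), 42.6) [643.9 222.2  39.3]
(391, 264, 41) [596.  -20.7  41. ] 351 (array([596.3, -20.6]), 42.3) [598.3 -21.3  39.1]
(505, 252, 41) [ 614.4 -205.1   41. ] 349 (array([ 614.7, -205.2]), 42.5) [ 617.4 -207.7   39.2]
(379, 372, 22) [4.252e+02 1.000e-01 2.200e+01] 103 (array([425.8,  -1.6]), 12.7) [425.8  -0.8  21.3]
(150, 345, 150) [456.4 325.6 150. ] 129 (array([457.4, 348.7]), 12.9) [457.1 348.7 149.4]
(629, 322, 150) [ 482.7 -360.6  150. ] 124 (array([ 483.3, -362.6]), 13.2) [ 483.  -361.5  149.6]
(416, 174, 122) [456.8 168.2 122. ] 316 (array([453.8, 168.2]), 27.3) [455.4 166.2 120.7]
(236, 275, 122) [ 436.1 -158.6  122. ] 501 (array([ 432.6, -162.5]), 27.1) [ 434.6 -162.8  121.1]
(519, 248, 41) [633.6 229.4  41. ] 270 (array([639.8, 219.4]), 42.9) [637.2 227.8  38.6]
(393, 320, 41) [595.3 -16.9  41. ] 376 (array([596.8, -21.4]), 42.8) [592.5 -17.4  38.8]
(299, 405, 41) [ 608.1 -199.2   41. ] 540 (array([ 614.9, -207. ]), 42.8) [ 610.2 -206.4   38.8]
```

```bash
python3 -m creep '[[0,0,0,-0.163],[0,0,0,-0.162],[-26,-52,0,0],[-26,-52,0,0],[-26,-52,0,0]]' 1 80; python3 -m creep '[[-26,-52,0,0],[-26,-52,0,0],[-26,-52,0,0],[-26,-52,0,0],[-26,-52,0,0]]'; python3 -m creep '[[-26,-52,0,0],[0,0,30,0],[0,0,0,0]]'
```

```text
time: 0.72
position: [294.1, 481.8, 303.4]
ee_rot: [-0.0, -0.0, 1.0, -0.0]
contact_force: [0.5, 0.3, 0.4]
gripper_width: 85.3
grip_force: 0.0
time: 1.35
position: [423.9, 221.9, 303.8]
ee_rot: [-0.0, -0.0, 1.0, 0.0]
contact_force: [1.6, 0.6, 0.1]
gripper_width: 85.4
grip_force: 0.0
time: 1.72
position: [448.2, 170.8, 272.1]
ee_rot: [-0.002, 0.0, 1.0, -0.001]
contact_force: [-0.5, 0.2, -0.3]
gripper_width: 85.4
grip_force: 0.0
```

```bash
python3 -m creep '[[-6,-1,30,0],[0,0,50,0],[0,0,30,0],[0,0,20,0],[0,0,0,0]]'; python3 -m creep '[[0,0,0,0],[0,0,0,0],[0,0,0,0],[0,0,0,0],[0,0,0,0]]' 0 80; python3 -m creep '[[0,0,-15,0],[0,0,-25,0],[0,0,0,0],[0,0,0,0],[0,0,0,0]]'; python3 -c "
from h import *
for i in range(4):
    o=get_obs();print(o['time'],o['contact_force'],o['position'],o['gripper_width']);f=grab_frame('top')
cv2.imwrite('pics/t1.png',f['frame'])"
```

```text
time: 2.35
position: [454.7, 171.7, 143.3]
ee_rot: [-0.001, -0.001, 1.0, -0.0]
contact_force: [0.0, -0.6, 0.6]
gripper_width: 85.0
grip_force: 0.0
time: 2.98
position: [456.2, 171.0, 145.6]
ee_rot: [0.001, -0.0, 1.0, 0.001]
contact_force: [-0.9, -0.4, 4.9]
gripper_width: 50.5
grip_force: 82.3
time: 3.6
position: [454.8, 170.5, 183.1]
ee_rot: [-0.001, -0.0, 1.0, -0.0]
contact_force: [0.9, 0.8, -3.2]
gripper_width: 50.5
grip_force: 83.8
3.6 [ 0.87692028  0.78002808 -3.16148282] [454.84300237 170.54467895 183.06074111] 50.47039094312189
3.65 [ 0.27194835  0.77993971 -3.14204754] [454.92890588 170.56260458 183.05659006] 50.53576661806746
3.7 [-0.25180225 -0.39955899 -4.15167873] [455.02796572 170.62189803 183.13495121] 50.4206628097181
3.75 [ 0.38898665  0.47440374 -3.0999665 ] [455.16075635 170.65379943 183.2527196 ] 50.649131732084435
```

View pics/t1.png

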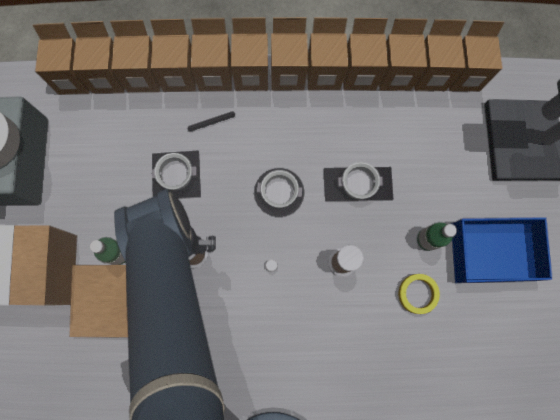

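Tube A (left) weighs about 3.2 N, so it holds a drained bottle and goes to the round plate. The picture shows the arm over it, with the other objects where they were.

```bash
python3 -m creep '[[0,0,-25,0],[0,0,-25,0],[-14,-19,0,0],[-28,-38,0,0],[-28,-38,0,0]]'; python3 -m creep '[[-28,-38,0,0],[-28,-38,0,0],[-14,-19,0,0],[0,0,0,0],[0,0,0,0]]';  python3 -c "
from h import *
for i in range(6):
    o=get_obs();print(o['contact_force'],o['position']);f=grab_frame('scene')
cv2.imwrite('pics/s1.png',f['frame'][100:300,100:400].repeat(2,0).repeat(2,1))
W=cloud(f);g=np.array([596,-21])
m=(np.hypot(W[...,0]-g[0],W[...,1]-g[1])<50)&(W[...,2]>60)
P=W[m]
for z in range(65,150,5):
    q=P[abs(P[:,2]-z)<2.5]
    if len(q)>4:print(z,len(q),q.min(0).round(),q.max(0).round())
"
```

```text
time: 4.42
position: [526.0, 75.1, 233.7]
ee_rot: [-0.0, -0.001, 1.0, 0.0]
contact_force: [1.3, -0.0, -3.2]
gripper_width: 50.6
grip_force: 84.3
time: 5.05
position: [594.8, -18.0, 233.2]
ee_rot: [-0.001, -0.001, 1.0, 0.001]
contact_force: [0.3, 0.7, -3.2]
gripper_width: 50.3
grip_force: 84.7
[ 0.29894159  0.69480722 -3.217462  ] [594.80329956 -18.03198703 233.24376091]
[-0.60664608 -0.05874038 -3.09534811] [594.77434636 -17.6219014  233.41042178]
[ 0.68759961  0.4633432  -2.78178945] [594.8567761  -17.56550877 233.58471008]
[-0.08536135  0.40091302 -3.37422026] [594.95815301 -17.70328161 233.70760156]
[-0.60549122 -0.52727841 -2.37590689] [595.06549759 -17.90974896 233.85790368]
[ 0.04846392 -0.08365219 -3.62880208] [595.18085774 -18.11980848 233.92187348]
90 15 [588. -50.  88.] [621. -17.  92.]
95 80 [563. -52.  93.] [623.  10.  97.]
100 136 [565. -53.  98.] [624.   6. 102.]
105 45 [577. -47. 103.] [618. -10. 107.]
110 39 [577. -47. 108.] [618. -10. 112.]
115 45 [578. -46. 113.] [618.  -4. 117.]
120 49 [577. -47. 118.] [619.  -7. 122.]
125 46 [578. -46. 123.] [618.  -8. 127.]
130 49 [578. -47. 128.] [619.  -6. 132.]
135 45 [579. -46. 133.] [618.  -7. 137.]
140 49 [580. -46. 138.] [619.  -8. 142.]
145 41 [579. -46. 143.] [619.  -9. 147.]
```

View pics/s1.png

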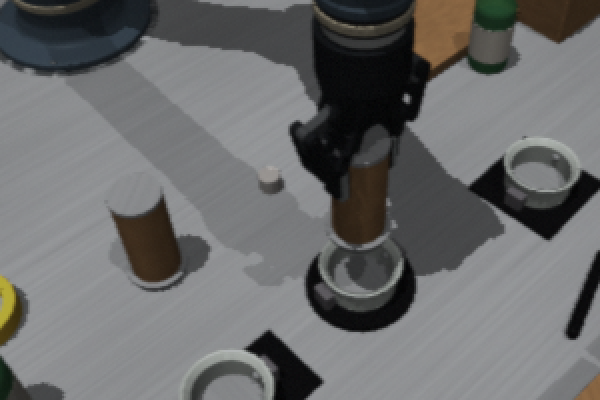

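The tube hangs upright over the round holder, with its foot at crop (360,240) and the rim at (362,265). I'll fit the tube's axis from the cloud.

```bash
cat >> h.py <<'E'
from scipy.optimize import least_squares
def axis(g,z0,z1,r=26,n=3,cam='scene'):
    p=[];o=[]
    for _ in range(n):
        W=cloud(grab_frame(cam))
        m=(np.hypot(W[...,0]-g[0],W[...,1]-g[1])<45)&(W[...,2]>z0)&(W[...,2]<z1)
        p.append(W[m])
    P=np.vstack(p);zm=(z0+z1)/2
    s=least_squares(lambda a:np.hypot(P[:,0]-a[0]-a[2]*(P[:,2]-zm),P[:,1]-a[1]-a[3]*(P[:,2]-zm))-r,[g[0],g[1],0,0],loss='soft_l1')
    return s.x.round(3),len(P),np.abs(s.fun).mean().round(2)
E
python3 -c "
from h import *
print(get_obs()['position']);print(axis([595,-18],106,142));print(get_obs()['position'])
print('other tube',axis([433,-162],20,110))"
```

```text
[595.26738661 -18.40211233 233.99122275]
(array([ 5.91941e+02, -2.03010e+01, -3.00000e-03,  1.40000e-02]), 998, np.float64(0.51))
[595.42330169 -18.89642755 233.98454696]
other tube (array([ 4.31814e+02, -1.61741e+02, -0.00000e+00,  2.00000e-03]), 2253, np.float64(0.55))
```

```bash
python3 -m creep '[[-3.5,-1,20,0],[0,0,24,0],[0,0,8,0],[0,0,4,0],[0,0,0,0]]'; python3 -c "
from h import *
for i in range(3): print(get_obs()['contact_force'],get_obs()['position']);grab_frame('wrist')"
```

```text
time: 6.28
position: [599.3, -20.2, 178.0]
ee_rot: [0.0, -0.0, 1.0, 0.0]
contact_force: [0.5, -1.1, -3.7]
gripper_width: 50.3
grip_force: 84.6
[ 0.5383621  -1.07205752 -3.71724895] [599.27510864 -20.21290726 177.96306502]
[ 0.38891151  0.27962756 -3.47509367] [599.43277042 -20.18770613 178.35095705]
[ 0.04420316  0.74149948 -3.3962704 ] [599.48156537 -20.20752151 178.56081035]
```

```bash
python3 -m creep '[[0,0,3,0],[0,0,2,0],[0,0,0,0]]'; python3 -m creep '[[0,0,2,0],[0,0,0,0]]';python3 -m creep '[[0,0,2,0],[0,0,0,0]]'
```

```text
time: 6.8
position: [599.0, -20.0, 172.8]
ee_rot: [-0.0, -0.0, 1.0, 0.0]
contact_force: [1.4, -0.4, -3.1]
gripper_width: 50.6
grip_force: 84.7
time: 7.05
position: [599.2, -19.4, 170.8]
ee_rot: [0.0, -0.0, 1.0, 0.001]
contact_force: [0.9, 2.1, -3.8]
gripper_width: 50.7
grip_force: 84.7
time: 7.3
position: [599.4, -19.4, 169.3]
ee_rot: [0.001, -0.0, 1.0, 0.001]
contact_force: [0.4, 2.9, 0.1]
gripper_width: 50.2
grip_force: 84.9
```

```bash
python3 -m creep '[[0,1,2,0],[0,0,0,0]]';python3 -m creep '[[0,0,2,0],[0,0,0,0]]';python3 -m creep '[[0,0,2,0],[0,0,0,0]]'
```

```text
time: 7.55
position: [599.7, -19.5, 168.2]
ee_rot: [0.001, -0.0, 1.0, -0.0]
contact_force: [-1.2, 1.9, 6.8]
gripper_width: 50.5
grip_force: 85.5
time: 7.8
position: [599.9, -19.8, 166.0]
ee_rot: [0.001, 0.0, 1.0, -0.0]
contact_force: [0.8, 1.0, 3.0]
gripper_width: 50.3
grip_force: 85.1
time: 8.05
position: [600.3, -19.8, 164.1]
ee_rot: [0.002, 0.0, 1.0, -0.0]
contact_force: [0.5, 0.6, 5.5]
gripper_width: 50.3
grip_force: 85.2
```

```bash
python3 -m creep '[[0,0,2,0],[0,0,0,0]]';python3 -m creep '[[0,0,2,0],[0,0,0,0]]';python3 -m creep '[[0,0,2,0],[0,0,0,0]]';python3 -m creep '[[0,0,2,0],[0,0,0,0]]'
```

```text
time: 8.3
position: [600.4, -19.8, 162.1]
ee_rot: [0.002, 0.0, 1.0, -0.0]
contact_force: [1.0, 1.3, 3.8]
gripper_width: 50.6
grip_force: 85.2
time: 8.55
position: [599.0, -19.2, 157.7]
ee_rot: [0.0, -0.0, 1.0, -0.0]
contact_force: [3.0, 1.2, -8.0]
gripper_width: 50.2
grip_force: 85.0
time: 8.8
position: [598.1, -19.7, 155.9]
ee_rot: [-0.001, 0.0, 1.0, -0.0]
contact_force: [1.7, -0.9, -6.1]
gripper_width: 50.6
grip_force: 85.4
time: 9.05
position: [598.5, -19.4, 154.6]
ee_rot: [-0.001, -0.0, 1.0, -0.0]
contact_force: [-0.6, -0.4, -3.6]
gripper_width: 50.6
grip_force: 85.4
```

```bash
python3 -m creep '[[0,0,1,0],[0,0,0,0]]';python3 -m creep '[[0,0,1,0],[0,0,0,0]]'; python3 -m creep '[[0,0,1,0],[0,0,0,0]]'
```

```text
time: 9.3
position: [598.9, -19.2, 153.9]
ee_rot: [-0.0, -0.0, 1.0, 0.0]
contact_force: [0.3, -0.6, -3.4]
gripper_width: 50.4
grip_force: 85.5
time: 9.55
position: [599.1, -19.3, 153.7]
ee_rot: [0.0, -0.0, 1.0, 0.0]
contact_force: [-2.3, -0.4, 5.6]
gripper_width: 50.4
grip_force: 86.0
time: 9.8
position: [599.3, -19.3, 153.6]
ee_rot: [0.0, -0.0, 1.0, 0.0]
contact_force: [-4.4, -0.8, 11.0]
gripper_width: 50.7
grip_force: 86.7
```

```bash
python3 -m creep '[[0,0,-1.5,0],[0,0,0,0],[0,0,0,0],[0,0,0,0],[0,0,0,0]]' 1;  python3 -m creep '[[0,0,-15,0],[0,0,-30,0],[0,0,-50,0],[0,0,-20,0],[0,0,0,0]]'; python3 -m creep '[[35,-30,0,0],[35,-30,0,0],[35,-30,0,0],[35,-30,0,0],[24,-22,0,0]]'; python3 -m creep '[[0,0,0,0],[0,0,0,0]]'; python3 -c "
from h import *
print('lid',axis([596,-20],60,120),axis([596,-20],45,120,cam='top'))
W=cloud(grab_frame('top'))
m=(np.hypot(W[...,0]-596,W[...,1]+21)<60)&(W[...,2]>120)
print(circ(W[m]),W[m].mean(0))
f=grab_frame('scene');cv2.imwrite('pics/s2.png',f['frame'][100:300,100:400].repeat(2,0).repeat(2,1))"
```

```text
time: 10.42
position: [599.0, -19.2, 153.2]
ee_rot: [-0.0, -0.0, 1.0, 0.0]
contact_force: [0.4, -0.4, -0.2]
gripper_width: 85.3
grip_force: 0.0
time: 11.05
position: [600.0, -19.3, 271.2]
ee_rot: [0.003, -0.0, 1.0, 0.0]
contact_force: [-0.4, 0.9, -0.1]
gripper_width: 85.5
grip_force: 0.0
time: 11.68
position: [432.6, -162.3, 267.4]
ee_rot: [-0.001, 0.001, 1.0, 0.0]
contact_force: [1.1, 0.1, 0.2]
gripper_width: 85.4
grip_force: 0.0
time: 11.92
position: [435.3, -160.6, 267.9]
ee_rot: [-0.0, -0.0, 1.0, 0.0]
contact_force: [0.4, 0.3, -0.3]
gripper_width: 85.1
grip_force: 0.0
lid (array([ 5.9613e+02, -2.1539e+01,  2.0000e-03,  1.0000e-03]), 1478, np.float64(0.48)) (array([ 5.96646e+02, -2.10350e+01,  2.00000e-03,  0.00000e+00]), 510, np.float64(0.34))
(array([596.3, -20.5]), 26.8) [595.55758711 -20.68464373 129.52706292]
```

View pics/s2.png

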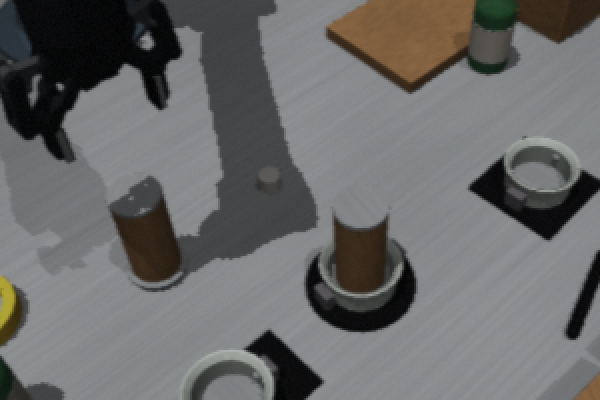

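The first tube stands upright in the round holder at crop (360,240), lid at z 129.5, so it is seated. Now tube B.

```bash
python3 -m creep '[[1,-1,30,0],[0,0,50,0],[0,0,25,0],[0,0,20,0],[0,0,0,0]]'; python3 -m creep '[[0,0,0,0],[0,0,0,0],[0,0,0,0],[0,0,0,0],[0,0,0,0]]' 0 80; python3 -m creep '[[0,0,-15,0],[0,0,-25,0],[0,0,-25,0],[0,0,-25,0],[0,0,0,0]]'; python3 -m creep '[[0,0,0,0],[0,0,0,0]]'; python3 -c "
from h import *
for i in range(6):
    o=get_obs();print(o['time'],o['contact_force'],o['position'],o['gripper_width']);f=grab_frame('top')"
```

```text
time: 12.95
position: [433.3, -161.9, 142.2]
ee_rot: [-0.002, -0.0, 1.0, 0.0]
contact_force: [-0.1, -0.5, 0.5]
gripper_width: 85.4
grip_force: 0.0
time: 13.58
position: [434.8, -162.3, 144.6]
ee_rot: [0.001, -0.0, 1.0, -0.0]
contact_force: [-0.6, 0.5, 5.7]
gripper_width: 49.9
grip_force: 81.1
time: 14.2
position: [435.0, -162.6, 235.7]
ee_rot: [0.003, -0.0, 1.0, -0.0]
contact_force: [-0.5, 0.1, -1.7]
gripper_width: 49.6
grip_force: 81.5
time: 14.45
position: [433.4, -162.0, 232.5]
ee_rot: [-0.001, -0.0, 1.0, 0.0]
contact_force: [-0.3, 0.5, -1.1]
gripper_width: 50.0
grip_force: 81.5
14.45 [-0.29110345  0.49932056 -1.11143697] [ 433.41685999 -162.01230244  232.45522231] 49.99097860157295
14.5 [ 0.06109815 -0.56541183 -0.07971297] [ 433.49674716 -162.05132565  232.4896281 ] 49.67273177381519
14.55 [-0.43283946  0.86498115 -1.93352433] [ 433.59919818 -162.09700398  232.56718565] 49.513819185376924
14.6 [-0.56088533  0.27143218 -0.65943262] [ 433.70101867 -162.14585812  232.67270889] 49.56511755835523
14.65 [-0.4044636  -0.16414378 -0.66360194] [ 433.8156165  -162.18165368  232.80452463] 49.96620840209471
14.7 [-0.29874196  0.07805483 -1.22074116] [ 433.86889182 -162.17808056  232.91845912] 49.71510211822488
```

Tube B weighs about 1 N, so it is empty and goes to the oblong plate.

```bash
python3 -m creep '[[-20,-5,0,0],[-40,-9,0,0],[-40,-9,0,0],[-40,-9,0,0],[-40,-9,0,0]]'; python3 -m creep '[[-3,-1,0,0],[0,0,0,0],[0,0,0,0],[0,0,0,0]]';  python3 -c "
from h import *
print(get_obs()['position']);print(axis([615,-205],106,138));print(get_obs()['position'])
f=grab_frame('scene');cv2.imwrite('pics/s3.png',f['frame'][150:350,100:400].repeat(2,0).repeat(2,1))"
```

```text
time: 15.38
position: [615.3, -203.3, 232.9]
ee_rot: [-0.0, -0.0, 1.0, 0.0]
contact_force: [0.2, -0.2, -1.1]
gripper_width: 49.9
grip_force: 81.5
time: 15.88
position: [616.3, -204.1, 233.6]
ee_rot: [-0.0, 0.0, 1.0, 0.0]
contact_force: [-0.2, 0.6, -1.6]
gripper_width: 49.8
grip_force: 81.6
[ 616.28732416 -204.11017305  233.62122359]
(array([ 6.13465e+02, -2.04312e+02,  3.00000e-03, -1.20000e-02]), 901, np.float64(0.37))
[ 616.73552079 -204.12244919  233.66772152]
```

View pics/s3.png

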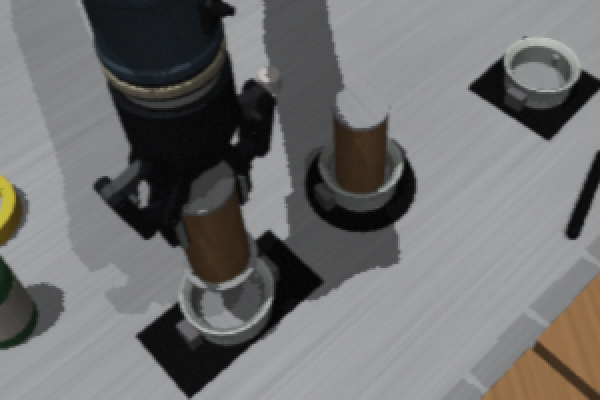

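The tube hangs over the oblong holder, with its foot at crop (222,275) and the rim at (228,295). It needs a shift of about 1.7 mm in -y.

```bash
python3 -m creep '[[-0.5,-1.7,20,0],[0,0,24,0],[0,0,8,0],[0,0,4,0],[0,0,0,0]]'; python3 -m creep '[[0,0,3,0],[0,0,2,0],[0,0,0,0]]';python3 -m creep '[[0,0,2,0],[0,0,0,0]]';python3 -m creep '[[0,0,2,0],[0,0,0,0]]'
```

```text
time: 16.7
position: [617.7, -206.0, 177.4]
ee_rot: [0.0, -0.0, 1.0, -0.0]
contact_force: [-0.4, -0.3, 0.4]
gripper_width: 49.8
grip_force: 81.6
time: 17.08
position: [617.5, -205.9, 172.4]
ee_rot: [-0.0, -0.0, 1.0, 0.0]
contact_force: [-0.9, -0.4, -0.1]
gripper_width: 50.1
grip_force: 81.6
time: 17.32
position: [617.6, -206.1, 170.4]
ee_rot: [0.0, -0.0, 1.0, -0.0]
contact_force: [0.5, -0.2, -1.3]
gripper_width: 49.8
grip_force: 81.7
time: 17.58
position: [617.7, -206.4, 168.4]
ee_rot: [0.0, 0.0, 1.0, -0.0]
contact_force: [0.8, -1.5, -0.3]
gripper_width: 49.6
grip_force: 81.6
```

```bash
python3 -m creep '[[0,0,2,0],[0,0,0,0]]';python3 -m creep '[[0,0,2,0],[0,0,0,0]]';python3 -m creep '[[0,0,2,0],[0,0,0,0]]';python3 -m creep '[[0,0,2,0],[0,0,0,0]]'
```

```text
time: 17.82
position: [617.9, -206.4, 167.1]
ee_rot: [0.001, 0.0, 1.0, -0.0]
contact_force: [-0.4, -0.8, 2.8]
gripper_width: 49.8
grip_force: 81.9
time: 18.08
position: [618.1, -206.2, 165.6]
ee_rot: [0.001, 0.001, 1.0, 0.0]
contact_force: [0.7, -1.2, 6.6]
gripper_width: 49.6
grip_force: 82.2
time: 18.32
position: [618.6, -206.2, 164.5]
ee_rot: [0.002, 0.0, 1.0, -0.0]
contact_force: [-0.2, -1.2, 9.6]
gripper_width: 49.9
grip_force: 82.7
time: 18.58
position: [618.9, -206.3, 163.1]
ee_rot: [0.002, 0.0, 1.0, -0.0]
contact_force: [-2.0, 1.1, 11.7]
gripper_width: 50.0
grip_force: 82.7
```

```bash
python3 -m creep '[[0,0,2,0],[0,0,0,0]]';python3 -m creep '[[0,0,1.5,0],[0,0,0,0]]';python3 -m creep '[[0,0,1,0],[0,0,0,0]]'
```

```text
time: 18.82
position: [618.9, -206.3, 160.8]
ee_rot: [0.002, 0.0, 1.0, -0.0]
contact_force: [-1.1, -1.6, 8.8]
gripper_width: 50.3
grip_force: 82.6
time: 19.08
position: [618.4, -206.2, 157.3]
ee_rot: [0.001, -0.0, 1.0, -0.001]
contact_force: [3.4, -2.7, -4.2]
gripper_width: 49.7
grip_force: 81.7
time: 19.32
position: [616.7, -205.4, 154.6]
ee_rot: [-0.001, -0.0, 1.0, 0.001]
contact_force: [1.0, -1.2, -3.4]
gripper_width: 49.9
grip_force: 81.9
```

Clicked. Next I'll lower it to the floor.

```bash
python3 -m creep '[[0,0,1,0],[0,0,0,0]]';python3 -m creep '[[0,0,1,0],[0,0,0,0]]';python3 -m creep '[[0,0,1,0],[0,0,0,0]]'
```

```text
time: 19.58
position: [617.1, -205.3, 154.4]
ee_rot: [-0.001, -0.0, 1.0, 0.001]
contact_force: [-1.1, -0.1, -1.1]
gripper_width: 50.0
grip_force: 82.0
time: 19.82
position: [617.6, -205.5, 153.9]
ee_rot: [-0.0, -0.0, 1.0, 0.0]
contact_force: [0.2, 0.5, -0.9]
gripper_width: 49.8
grip_force: 82.0
time: 20.08
position: [617.5, -205.8, 152.8]
ee_rot: [-0.0, -0.0, 1.0, 0.0]
contact_force: [0.1, 0.7, -0.9]
gripper_width: 49.7
grip_force: 82.0
```

```bash
python3 -m creep '[[0,0,1,0],[0,0,0,0]]';python3 -m creep '[[0,0,1,0],[0,0,0,0]]'
```

```text
time: 20.32
position: [617.7, -205.8, 152.7]
ee_rot: [0.0, -0.0, 1.0, 0.0]
contact_force: [-1.9, 1.3, 4.8]
gripper_width: 49.7
grip_force: 82.6
time: 20.58
position: [617.8, -205.8, 152.6]
ee_rot: [0.0, -0.0, 1.0, 0.0]
contact_force: [-2.9, 2.0, 10.8]
gripper_width: 49.5
grip_force: 83.2
```

On the floor. I'll release, rise and check.

```bash
python3 -m creep '[[0,0,-1.5,0],[0,0,0,0],[0,0,0,0],[0,0,0,0],[0,0,0,0]]' 1;  python3 -m creep '[[0,0,-15,0],[0,0,-30,0],[0,0,-50,0],[0,0,-40,0],[0,0,0,0]]'; python3 -m creep '[[50,0,0,0],[50,0,0,0],[30,0,0,0],[0,0,0,0],[0,0,0,0]]'; python3 -c "
from h import *
for n in('top','scene'):
  f=grab_frame(n);W=cloud(f)
  for g in((596.5,-21),(614.8,-206)):
    m=(np.hypot(W[...,0]-g[0],W[...,1]-g[1])<60)&(W[...,2]>120)&(W[...,2]<145)
    print(n,circ(W[m]),np.median(W[m],0),axis(g,60,120,cam=n))
  cv2.imwrite(f'pics/end_{n}.png',f['frame'])"
```

```text
time: 21.2
position: [617.5, -205.9, 152.2]
ee_rot: [-0.0, -0.0, 1.0, 0.0]
contact_force: [-0.0, 0.5, 0.5]
gripper_width: 85.5
grip_force: 0.0
time: 21.82
position: [619.2, -206.8, 292.8]
ee_rot: [0.005, 0.0, 1.0, -0.001]
contact_force: [-0.6, -0.2, -0.7]
gripper_width: 85.3
grip_force: 0.0
time: 22.45
position: [488.2, -205.7, 287.5]
ee_rot: [0.0, -0.0, 1.0, 0.0]
contact_force: [-0.4, -0.2, -0.7]
gripper_width: 85.7
grip_force: 0.0
top (array([596.3, -20.6]), 27.2) [595.55948079 -20.53811823 129.3716696 ] (array([ 5.96667e+02, -2.10530e+01,  5.00000e-03,  3.00000e-03]), 407, np.float64(0.29))
top (array([ 615.2, -204.7]), 26.5) [ 614.13977068 -203.69736148  129.5902354 ] (array([ 6.15950e+02, -2.05484e+02,  6.00000e-03,  4.00000e-03]), 548, np.float64(0.43))
scene (array([596.7, -21.4]), 27.4) [598.86052636 -24.66459804 129.14073934] (array([ 5.96121e+02, -2.15760e+01,  1.00000e-03,  0.00000e+00]), 1478, np.float64(0.47))
scene (array([ 615.6, -205.3]), 27.0) [ 618.2174336  -206.81645817  129.39263737] (array([ 6.14961e+02, -2.05456e+02,  1.00000e-03,  1.00000e-03]), 1551, np.float64(0.36))
```

View pics/end_scene.png

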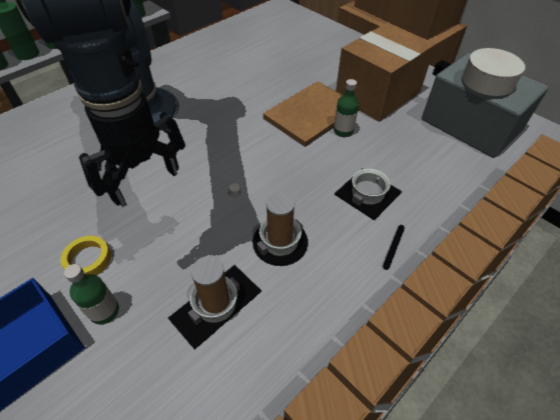

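Both tubes stand upright and seated, at (281,222) on the round plate and (212,285) on the oblong plate, with lids at z about 129.5. The bystanders have not moved and the gripper is clear.

```bash
python3 -c "
from rig import *
print(job_done())"
```

```text
the job is handed in; nothing more can be done
None
```

I clicked the drained tube (about 3.2 N) into the round holder and the empty tube (about 1 N) into the oblong holder. Both were seated upright and released with nothing else moved when I handed the job in; no verdict was returned.

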